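Cock and fire the tube-cap impact tester

TASK

Get one impact reading from the spring tester: first slide its drag pointer back to the zero stop and let go of it, then draw the striker handle back until the sear catches, without straining it against the rubber buffer behind the catch or letting it slip home, and let go of the handle. Then press the trip button so that the striker fires and kicks the pointer up the scale, let the button come back up, and leave everything else on the bench where it is.

Things in the scene. Friction and masses are not known exactly. Their poses are not given: they have to be found in the camera images.
- tester: spring impact tester, bolted down. Origin on the bench under the striker's line; x axis along that line, from draw handle to scale; z up. Grey housing x -80..100 mm, y -35..35, flat top 75 mm above the bench. Base plate x -105..145, y -55..55, 12 mm thick. Aluminium anvil block x 112..142, 67 mm high. All x, y below are in this frame
- striker (a joint): draw of the spring striker, m: 0 = home (pressed on a sprung stop), grows as the handle is drawn along the tester's -x, limit 0.058. The spring pulls home with 4 N at home plus 0.13 N per mm. A hidden sear tooth catches it at a draw set anew each time, anywhere in 20..38 mm; it cannot be seen. From 12 to 5 mm before the catch, pushing the tooth aside adds up to 5 N to the pull, which then fades
- bush (a point): centre of the brass bush (26 mm across) where the rod leaves the housing, x = -90 mm, 45 mm above the bench. In the housing, 2.5 mm past the catch the striker meets a rubber buffer: the pull climbs 2.5 N per mm; over 12.5 N on the buffer (5 mm squeeze, a total pull of 20 to 22 N) spoils it. Once caught, ease the handle forward off the buffer: the pull vanishes
- paddle_grip (a point): point in the draw handle, an upright steel paddle on the end of the rod: 12 mm thick along the tester's x, 34 mm wide along y, 35 to 125 mm above the bench. The point is in its middle, 107 mm above the bench; at home x = -135 mm, 49 mm clear of the housing (35 mm of the bush). It moves with the handle
- pointer (a joint): reading of the drag pointer, m: 0 = pushed back against its zero stop, grows along the tester's +x up to 0.050. It slides with about 0.8 N of friction and stays where it is left; the striker's blow kicks it from zero up the scale
- pointer_tab (a point): middle of the drag pointer's tab, an upright aluminium tab in the slot of the scale on top of the housing: 10 mm thick along the tester's x, 18 mm wide along y, 79 to 105 mm above the bench. The point is 92 mm above the bench, at x = 35 mm when the pointer is at zero. It moves with the pointer
- trip (a joint): travel of the trip button, m: 0 = up, 0.0105 = fully down. A push button pressed straight down, sprung back up; it frees the sear 4 to 7 mm down, at about 5 N, and bottoms at about 6 N
- trip_top (a point): centre of the top face of the trip button, a round steel button 24 mm across on top of the housing, x = -35 mm; top face 89.5 mm above the bench when up
- tube_rack: bystander: clear rack of small tubes with white caps, 127 x 85 mm, 48 mm high; origin under its centre
- sample_jar: bystander: screw-top jar, 48 mm across, 62 mm high; origin under its centre
- timer: bystander: small white digital timer, 60 x 45 mm, 18 mm high; origin under its centre
- tip_box: bystander: pipette-tip box with blue lid, 122 x 85 mm, 67 mm high; origin under its centre
- tape_roll: bystander: roll of white label tape lying flat, 80 mm across, 19 mm high; origin under its centre
- mouse: bystander: white computer mouse, 105 x 60 mm, 31 mm high; origin under its centre
- wash_bottle: bystander: white bottle with blue cap, 68 mm across, 170 mm high; origin under its centre

How it is judged:
By the outcome, as a careful person would: the job done as asked, in the order asked, and still so for the second after the job is handed in, with the robot touching nothing.
It also fails if it takes over 72 s, if anything falls off the work surface, if the arm or the gripper's body presses on something with over 40 N, if the wrist force passes 120 N, or if a joint passes its speed limit or range.

ROBOT

A 6-joint arm with a two-finger parallel gripper is mounted at the origin on the work surface. World frame = base frame: x ahead of the robot, y to its left, z up, the work surface at z = 0. Lengths are in m, angles in rad, forces in N, time in s.
With the tool pointing down it reaches from about 0.375 to 0.975 m from the base axis. Payload 3.8 kg.
Tool frame: the origin (TCP) lies at the very end of the fingers, on their centre line; the grasp point (between the pads) lies 19 mm behind it; z points along the fingers, y is the line along which they close (so a half turn about z gives the same grasp; the last joint's range is limited). The gripper opens to 85 mm and grips with 20 to 120 N. Pads are 22 mm wide; open, the fingers measure 114 mm over their backs; the gripper's body (76 mm by 85 mm) begins 54 mm behind the grasp point. The pads swing forward as they close: fully open they stand 13 mm farther back than shut.
Start: joints at [1.157, 0.264, 1.604, -0, 1.274, -0.037], TCP at [0.248, 0.628, 0.231] pointing down, gripper open.
Joint ranges: [-2.63, 2.63], [-0.94, 2.18], [0.31, 2.57], [-1.31, 4.45], [0, 2.66], [-2.55, 2.55]. Speed limits (rad/s): [2.57, 2.57, 3.14, 3.14, 3.14, 3.14].

INTERFACE

Orientations are given as [roll, pitch, yaw] about the fixed x, y, z axes, in that order (R = Rz(yaw) Ry(pitch) Rx(roll)).
In Python, from bench import bot, snapshot gives the robot as it stands.
- The arm moves only by the tool step_arm, never from a script. Its argument "moves" is text: rows parted by semicolons, each of 6 numbers parted by spaces: the shift along the world's x, y, z in cm, then the turn, a rotation vector about the world's x, y, z in rad. In form: tx ty tz wx wy wz; .... A call has 1 to 10 rows; each row is the pose to reach, as a shift and turn from the pose commanded when the call began; what a row does not reach only later rows make up. A row lasts 1/10 s, in which the tool goes at most 50 mm and 8.59 degrees, less where a joint would pass 70% of its speed; a pose out of reach is approached as far as the arm can. A call with a gripper value outside its range is refused whole. "claw" is the gripper's target within -1 to 1 (shut at 1, half-way at 0, fully open at -1), set as the call begins (left out, the last holds). The fingers move at their own pace and stop on an object; "force" is the grip in N (left out, the last holds). Time passes only in rows, so rows that repeat a pose let the fingers close. It gives the time, the measured TCP pose, the force, the opening and the grip force at its end, in the units of the state.
- bot.observe(): the state, without advancing time (a new reading comes with each control period).
- snapshot(name): name is "scene" or "top" or "wrist"; returns a dict with "frame" (480x640x3 uint8, red, green, blue), "fx", "fy", "cx", "cy" (pixels), "R" (3x3) and "t" (3): a world point X has camera coordinates R X + t. Camera axes: x right, y down, z forward; pixel columns grow to the right and rows downward; lengths in m; the calibration is good to about 2 mm. A picture is of the moment at which its call begins. There is no depth.
- bot.job_done(): hands the job in; it is judged then, once.
The state is a dict: "t": time; "joints": joint angles; "qvel": joint speeds; "joint_efforts": joint torques, N m; "ee_pos": TCP position; "tcp_rot": TCP orientation; "wrist_force": force on the tool from outside, world axes, zero at the start; "moment": the same for the moment, N m; "width": finger opening in m; "gripper_force": force on a finger pad.
Only numpy, scipy, OpenCV 4.12 (cv2) and the standard library are available. Lean on these libraries where they do the work, as an engineer would, in place of code of your own. Each camera call takes 0.05 s, during which the arm holds its last target. There are 200 camera calls.

## Working session

There is one attempt and no reset: what is moved stays moved. The work goes in short steps, Python scripts to look and compute and a tool call to move; the robot and the scene stay as the last step left them, time stands still between calls to the robot, and variables do not carry over. Pictures are saved under pics/ and viewed, at most 10 in all, crops included, and the job is handed in when it is done.

Besides the shell and the picture viewer there is one more tool, called after "Request:" as name(argument=value, ...), one argument or row to a line, values as JSON. step_arm: Moves the arm, as the interface text tells. Its arguments: {"type":"object","properties":{"moves":{"type":"string"},"claw":{"type":"number"},"force":{"type":"number"}},"required":["moves"]}

```bash
mkdir -p pics
python3 - <<'E'
from bench import bot,snapshot
import cv2,pickle
d={}
for n in("scene","top"):
    s=snapshot(n);d[n]=s
    cv2.imwrite(f"pics/{n}0.png",s["frame"][:,:,::-1])
    print(n,s["fx"],s["cx"],s["R"],s["t"])
pickle.dump(d,open("d0.pkl","wb"))
print(bot.observe())
E
```

```text
scene 518.5596468302464 319.2274075513067 [[-0.70445943  0.70946956 -0.01974452]
 [ 0.38462541  0.35823363 -0.85072437]
 [-0.5964899  -0.60689505 -0.52524108]] [ 0.40274301 -0.13495021  1.66788846]
top 451.2502978045901 325.5402392613911 [[ 0.01804767 -0.9997252   0.01496009]
 [-0.99230068 -0.01974329 -0.12226844]
 [ 0.1225302  -0.01263825 -0.99238431]] [-0.01190892  0.56795702  1.13095655]
{'t': 0.1, 'joints': array([ 1.15711014e+00,  2.64672435e-01,  1.60527307e+00,  1.13897405e-05,
        1.27372424e+00, -3.69216874e-02]), 'qvel': array([ 4.54726360e-05, -3.17000942e-03, -2.84554959e-03, -5.31580253e-04,
       -1.10395315e-03, -3.04494801e-04]), 'joint_efforts': array([ 5.92632041e-04, -5.16712689e+01, -3.68587017e+01,  4.17029150e-05,
        6.24425506e-03,  2.00675930e-05]), 'ee_pos': array([0.24807794, 0.62702274, 0.23007093]), 'tcp_rot': array([-3.13951738e+00, -8.75486699e-05,  2.76482472e+00]), 'wrist_force': array([-0.95587517,  0.33927382,  0.86499902]), 'moment': array([-0.00908573,  0.02236368,  0.03310413]), 'gripper_force': 0.0, 'width': 0.08545615184175102}
```

View pics/top0.png

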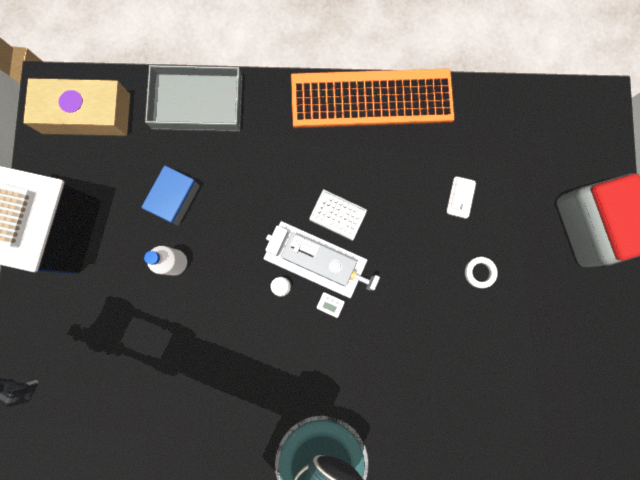

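View pics/scene0.png

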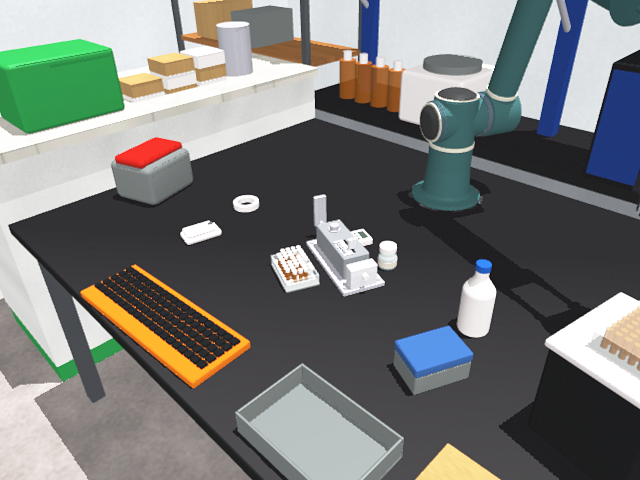

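Top view: tester centred near (316,260), paddle at about (373,283), anvil at about (274,240), trip button at about (336,266), pointer tab at about (300,245). Rack, timer and jar sit close beside it. Next I take enlarged crops of both views.

Run:
```python
import cv2,pickle,numpy as np
d=pickle.load(open("d0.pkl","rb"))
a=d["top"]["frame"][210:325,250:390,::-1]
b=d["scene"]["frame"][185:300,265:405,::-1]
o=np.vstack([cv2.resize(x,None,fx=5,fy=5,interpolation=cv2.INTER_CUBIC)[:575] for x in (a,)])
cv2.imwrite("pics/topc.png",o)
cv2.imwrite("pics/scenec.png",cv2.resize(b,None,fx=5,fy=5,interpolation=cv2.INTER_CUBIC))
```

```text
(no output)
```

View pics/topc.png

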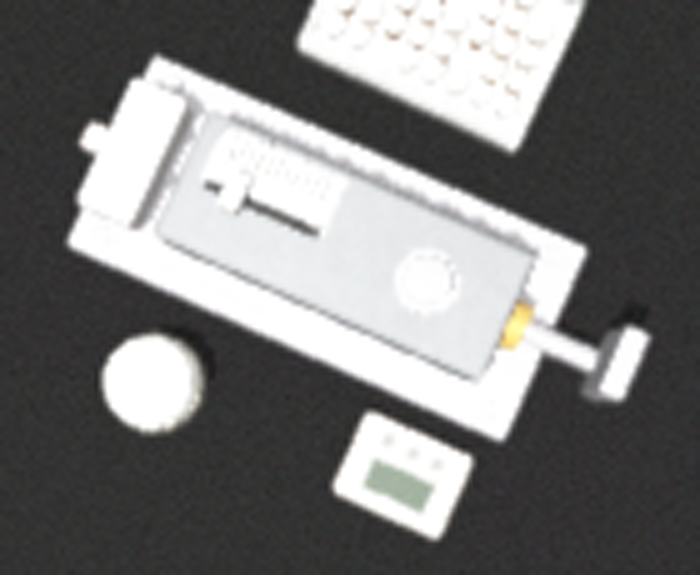

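View pics/scenec.png

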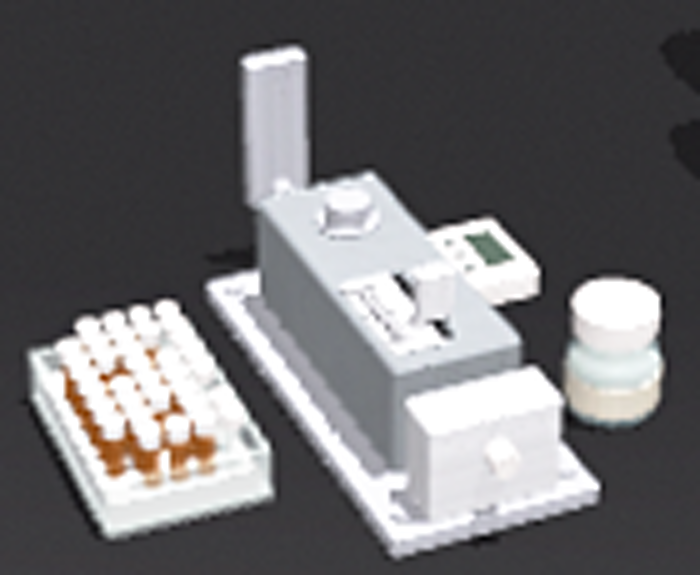

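Top crop: base plate corners (155,57), (586,245), (503,438), (70,243); button (430,280); tab top near (237,180); bush (518,326); paddle top near (628,362). Scene crop: paddle top (275,57), button (348,203), tab (435,275). I'll fit the tester pose from these rays.

```bash
cat > h.py <<'E'
import numpy as np
def ray(s,u,v,z):
    R=np.array(s["R"]);t=np.array(s["t"]);C=-R.T@t
    d=R.T@np.array([(u-s["cx"])/s["fx"],(v-s["cy"])/s["fy"],1])
    return C+d*(z-C[2])/d[2]
def proj(s,X):
    c=np.array(s["R"])@X+s["t"]; return c[0]/c[2]*s["fx"]+s["cx"],c[1]/c[2]*s["fy"]+s["cy"]
E
python3 - <<'E'
import pickle,numpy as np
from h import *
d=pickle.load(open("d0.pkl","rb"));T=d["top"];S=d["scene"]
tc=lambda u,v,z:ray(T,u/5+250-.4,v/5+210-.4,z)
sc=lambda u,v,z:ray(S,u/5+265-.4,v/5+185-.4,z)
c=[tc(*p,.012)[:2] for p in((155,57),(586,245),(503,438),(70,243))]
print("corners",np.round(c,4),[np.linalg.norm(c[i]-c[i-1]) for i in range(4)])
m=np.array([[.145,-.055],[-.105,-.055],[-.105,.055],[.145,.055]])
a=np.array([complex(*p) for p in c])
for sg in(1,-1):
    b=m[:,0]+1j*sg*m[:,1]
    k=np.sum((a-a.mean())*np.conj(b-b.mean()));k/=abs(k)
    o=a.mean()-k*b.mean();print(sg,"yaw",np.angle(k),"o",o,"res",np.abs(a-o-k*b))
    if np.abs(a-o-k*b).max()<.01: K,O=k,o
for n,P in(("btn",tc(430,280,.0895)),("tab",tc(237,180,.105)),("pad",tc(628,362,.125)),("bush",tc(518,326,.050)),("sbtn",sc(348,203,.0895)),("spad",sc(275,57,.125)),("stab",sc(436,270,.105)),("jar",tc(153,383,.062)),("timer",tc(402,475,.018))):
    w=(complex(P[0],P[1])-O)/K; print(n,P.round(4),"local",np.round([w.real,w.imag],4))
E
```

```text
corners [[ 0.6102  0.1181]
 [ 0.5151 -0.1107]
 [ 0.414  -0.0682]
 [ 0.511   0.1595]] [np.float64(0.10755434851525401), np.float64(0.24773887020630536), np.float64(0.10966543775999892), np.float64(0.24750451275785276)]
1 yaw 1.1727344386662928 o (0.5048009732132672+0.006210414389331075j) res [0.00156573 0.00125042 0.00115476 0.00185169]
-1 yaw 1.1718460489096116 o (0.5047845976724553+0.006217309038435065j) res [0.10871561 0.10990572 0.10977254 0.10885136]
btn [ 0.4906 -0.0263  0.0895] local [-0.0355  0.0005]
tab [0.5363 0.0684 0.105 ] local [ 0.0695 -0.0049]
pad [ 0.4516 -0.119   0.125 ] local [-0.136   0.0005]
bush [ 0.4705 -0.0726  0.05  ] local [-0.0859  0.001 ]
sbtn [ 0.4937 -0.0205  0.0895] local [-0.0289 -0.0001]
spad [ 0.4511 -0.1148  0.125 ] local [-0.1324  0.0026]
stab [0.5302 0.0726 0.105 ] local [0.071  0.0023]
jar [0.4384 0.1097 0.062 ] local [0.0696 0.1013]
timer [ 0.3942 -0.016   0.018 ] local [-0.0634  0.0933]
```

Pose fits: origin (0.505, 0.0065), yaw 1.172, and all the marks agree within 2–6 mm. The pointer reads about 35 mm. The tool's closing line is already nearly along tester x. I'll shut the gripper and go to the +x side of the tab, at high z.

Request:
step_arm(
  moves="2.2 -3.9 0 0 0 -0.022;4.4 -7.8 0 0 0 -0.022;6.6 -11.7 0 0 0 -0.022;8.8 -15.6 0 0 0 -0.022;11 -19.5 0 0 0 -0.022;13.2 -23.4 0 0 0 -0.022;15.4 -27.3 0 0 0 -0.022;17.6 -31.2 0 0 0 -0.022;19.8 -35.1 0 0 0 -0.022;22 -39 0 0 0 -0.022",
  claw=1,
  force=60,
)

```text
t: 1.1
ee_pos: [0.4686, 0.2359, 0.2309]
tcp_rot: [-3.141, -0.0, 2.743]
wrist_force: [0.0, -0.1, 0.7]
width: 0.0
gripper_force: 0.0
```

Request:
step_arm(
  moves="2 -3.3 -2 0 0 0;4 -6.6 -4 0 0 0;6 -10 -6 0 0 0;7.8 -13.1 -8 0 0 0;7.8 -13.1 -10 0 0 0;7.8 -13.1 -10 0 0 0;7.8 -13.1 -10 0 0 0",
)

```text
t: 1.8
ee_pos: [0.5456, 0.1067, 0.1307]
tcp_rot: [-3.141, -0.002, 2.743]
wrist_force: [-0.7, -0.0, -0.2]
width: -0.0002
gripper_force: 0.0
```

Run:
```python
from bench import bot,snapshot
import cv2,numpy as np
a=snapshot("scene")["frame"][165:285,265:405,::-1]
b=snapshot("wrist")["frame"][:,:,::-1]
o=np.hstack([cv2.resize(a,(420,360),interpolation=cv2.INTER_CUBIC),cv2.resize(b,(380,285))[:285]if 0 else cv2.copyMakeBorder(cv2.resize(b,(380,285)),0,75,0,0,0)])
cv2.imwrite("pics/c1.png",o)
```

```text
(no output)
```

View pics/c1.png

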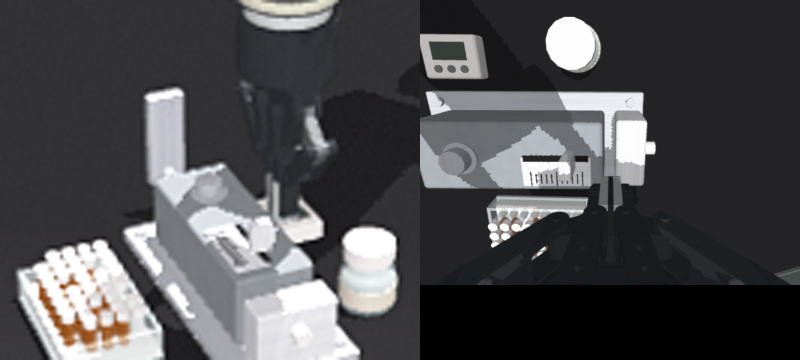

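Scene view: the shut fingers stand on the anvil side of the tab, above the scale, laterally centred. Descend, then push.

Request:
step_arm(
  moves="0 0 -2.2 0 0 0;0 0 -4.4 0 0 0;0 0 -4.4 0 0 0;-0.39 -0.92 -4.4 0 0 0;-0.78 -1.84 -4.4 0 0 0;-1.17 -2.76 -4.4 0 0 0;-1.56 -3.68 -4.4 0 0 0;-1.75 -4.14 -4.4 0 0 0;-1.87 -4.42 -4.4 0 0 0;-1.87 -4.42 -4.4 0 0 0",
)

```text
t: 2.9
ee_pos: [0.5275, 0.0618, 0.0874]
tcp_rot: [-3.141, 0.0, 2.742]
wrist_force: [1.1, 0.0, 0.4]
width: -0.0003
gripper_force: 0.0
```

Run:
```python
from bench import bot,snapshot
import cv2,numpy as np
print(bot.observe()["wrist_force"],bot.observe()["ee_pos"])
a=snapshot("scene")["frame"][165:285,265:405,::-1]
b=snapshot("wrist")["frame"][:,:,::-1]
o=np.hstack([cv2.resize(a,(420,360),interpolation=cv2.INTER_CUBIC),cv2.copyMakeBorder(cv2.resize(b,(380,285)),0,75,0,0,0)])
cv2.imwrite("pics/c2.png",o)
```

```text
[1.05239736 0.02886042 0.3508531 ] [0.52748556 0.06183232 0.08736376]
```

View pics/c2.png

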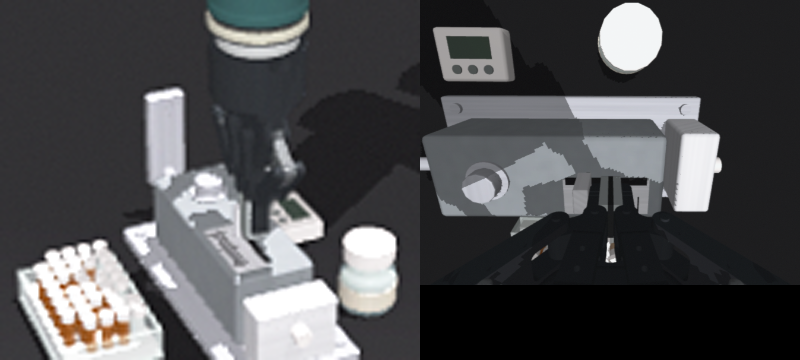

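The tab is at the fingers' front face (wrist view near (578,195)) and being pushed along. Push on in smaller steps toward the stop.

Request:
step_arm(
  moves="-0.08 -0.18 0 0 0 0;-0.16 -0.37 0 0 0 0;-0.23 -0.55 0 0 0 0;-0.23 -0.55 0 0 0 0",
)

```text
t: 3.4
ee_pos: [0.5255, 0.0576, 0.0872]
tcp_rot: [3.14, -0.0, 2.742]
wrist_force: [1.6, 4.2, -1.6]
width: 0.0001
gripper_force: 2.0
```

Request:
step_arm(
  moves="-0.04 -0.09 0 0 0 0;-0.08 -0.18 0 0 0 0;-0.12 -0.28 0 0 0 0;-0.12 -0.28 0 0 0 0",
)

```text
t: 3.8
ee_pos: [0.5254, 0.0572, 0.0874]
tcp_rot: [3.136, 0.001, 2.741]
wrist_force: [4.4, 13.3, -4.3]
width: -0.0003
gripper_force: 6.7
```

13 N against the stop at finger x = 55 mm (15 mm + tab face at 40 mm), so the pointer is at zero. Back off, lift and open.

Request:
step_arm(
  moves="0.4 0.9 0 0 0 0;0.6 1.4 0 0 0 0;0.6 1.4 2.5 0 0 0;0.6 1.4 5 0 0 0;-1.2 -2.8 6 0 0 0;-3 -7 6 0 0 0;-4.7 -11 6 0 0 0;-6.4 -15 6 0 0 0;-7.15 -17.15 6 0 0 0;-7.15 -17.15 6 0 0 0",
)

```text
t: 4.8
ee_pos: [0.4514, -0.1199, 0.1474]
tcp_rot: [-3.14, -0.0, 2.739]
wrist_force: [0.3, 0.2, 0.4]
width: -0.0002
gripper_force: 0.0
```

Request:
step_arm(
  moves="0 0 0 0 0 0;0 0 0 0 0 0;0 0 0 0 0 0;0 0 0 0 0 0",
  claw=-1,
)

```text
t: 5.2
ee_pos: [0.453, -0.1165, 0.1472]
tcp_rot: [-3.142, -0.0, 2.745]
wrist_force: [0.3, -1.1, 0.4]
width: 0.0581
gripper_force: 0.0
```

Run:
```python
from bench import bot,snapshot
import cv2,numpy as np
o=bot.observe();print(o["ee_pos"],o["tcp_rot"],o["width"],o["wrist_force"])
s=snapshot("scene")
a=s["frame"][165:285,265:405,::-1]
b=snapshot("wrist")["frame"][:,:,::-1]
o=np.hstack([cv2.resize(a,(420,360),interpolation=cv2.INTER_CUBIC),cv2.copyMakeBorder(cv2.resize(b,(380,285)),0,75,0,0,0)])
cv2.imwrite("pics/c3.png",o)
```

```text
[ 0.45296629 -0.11651689  0.14721033] [-3.14157206e+00 -2.20563238e-04  2.74450581e+00] 0.058071906498863866 [ 0.30843043 -1.08979177  0.3903653 ]
```

View pics/c3.png

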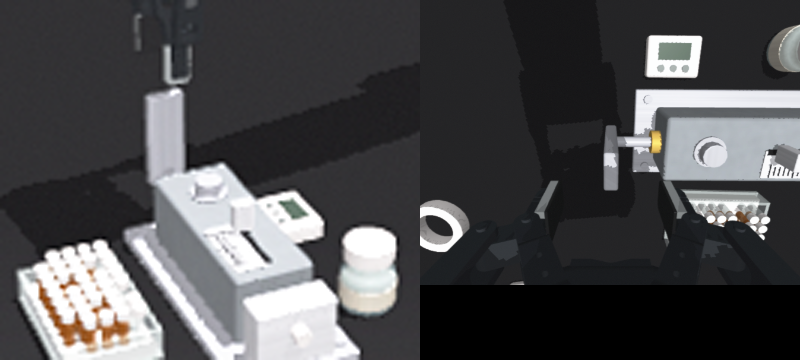

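Pointer tab sits at the zero end of its slot, and the paddle lies between the open fingers (wrist view near (611,158)). Descend and grip.

Request:
step_arm(
  moves="-0.04 -0.1 -1 0 0 0;-0.04 -0.1 -2.5 0 0 0;-0.04 -0.1 -4 0 0 0;-0.04 -0.1 -5.5 0 0 0;-0.04 -0.1 -5.9 0 0 0;-0.04 -0.1 -5.9 0 0 0",
)

```text
t: 5.9
ee_pos: [0.4513, -0.118, 0.0871]
tcp_rot: [-3.141, -0.003, 2.743]
wrist_force: [-0.5, -0.9, 0.8]
width: 0.0851
gripper_force: 0.0
```

Request:
step_arm(
  moves="0 0 0 0 0 0;0 0 0 0 0 0;0 0 0 0 0 0;0 0 0 0 0 0;0 0 0 0 0 0;0 0 0 0 0 0;0 0 0 0 0 0;0 0 0 0 0 0",
  claw=1,
  force=60,
)

```text
t: 6.7
ee_pos: [0.4528, -0.1179, 0.0888]
tcp_rot: [3.141, 0.001, 2.742]
wrist_force: [0.4, 4.8, 4.7]
width: 0.0109
gripper_force: 59.0
```

Gripped (10.9 mm, 59 N). Draw: 8 mm first.

Request:
step_arm(
  moves="-0.08 -0.18 0 0 0 0;-0.16 -0.37 0 0 0 0;-0.23 -0.55 0 0 0 0;-0.31 -0.74 0 0 0 0;-0.31 -0.74 0 0 0 0;-0.31 -0.74 0 0 0 0",
)

```text
t: 7.3
ee_pos: [0.4496, -0.1254, 0.0888]
tcp_rot: [3.141, 0.001, 2.742]
wrist_force: [0.1, 4.7, 5.2]
width: 0.0119
gripper_force: 59.0
```

Request:
step_arm(
  moves="-0.04 -0.09 0 0 0 0;-0.08 -0.18 0 0 0 0;-0.08 -0.18 0 0 0 0;-0.08 -0.18 0 0 0 0",
)

```text
t: 7.7
ee_pos: [0.4488, -0.1272, 0.0888]
tcp_rot: [3.141, 0.001, 2.742]
wrist_force: [0.8, 5.8, 4.9]
width: 0.0114
gripper_force: 59.0
```

Request:
step_arm(
  moves="-0.04 -0.09 0 0 0 0;-0.08 -0.18 0 0 0 0;-0.08 -0.18 0 0 0 0;-0.08 -0.18 0 0 0 0",
)

```text
t: 8.1
ee_pos: [0.4481, -0.1289, 0.0888]
tcp_rot: [3.14, 0.001, 2.742]
wrist_force: [0.9, 5.5, 6.0]
width: 0.0114
gripper_force: 59.0
```

Request:
step_arm(
  moves="-0.04 -0.09 0 0 0 0;-0.08 -0.18 0 0 0 0;-0.08 -0.18 0 0 0 0;-0.08 -0.18 0 0 0 0",
)

```text
t: 8.5
ee_pos: [0.4473, -0.1307, 0.0888]
tcp_rot: [3.14, 0.001, 2.742]
wrist_force: [1.5, 4.8, 4.8]
width: 0.0111
gripper_force: 59.0
```

Request:
step_arm(
  moves="-0.04 -0.09 0 0 0 0;-0.08 -0.18 0 0 0 0;-0.08 -0.18 0 0 0 0;-0.08 -0.18 0 0 0 0",
)

```text
t: 8.9
ee_pos: [0.4466, -0.1324, 0.0888]
tcp_rot: [3.14, 0.001, 2.742]
wrist_force: [2.3, 5.4, 5.5]
width: 0.0115
gripper_force: 59.0
```

Request:
step_arm(
  moves="-0.04 -0.09 0 0 0 0;-0.08 -0.18 0 0 0 0;-0.08 -0.18 0 0 0 0;-0.08 -0.18 0 0 0 0",
)

```text
t: 9.3
ee_pos: [0.4458, -0.1342, 0.0888]
tcp_rot: [3.14, 0.001, 2.742]
wrist_force: [1.1, 6.3, 4.6]
width: 0.0112
gripper_force: 59.0
```

Request:
step_arm(
  moves="-0.04 -0.09 0 0 0 0;-0.08 -0.18 0 0 0 0;-0.08 -0.18 0 0 0 0;-0.08 -0.18 0 0 0 0",
)

```text
t: 9.7
ee_pos: [0.4451, -0.136, 0.0888]
tcp_rot: [3.14, 0.001, 2.742]
wrist_force: [1.3, 6.0, 5.1]
width: 0.0117
gripper_force: 58.9
```

Request:
step_arm(
  moves="-0.04 -0.09 0 0 0 0;-0.08 -0.18 0 0 0 0;-0.08 -0.18 0 0 0 0;-0.08 -0.18 0 0 0 0",
)

```text
t: 10.1
ee_pos: [0.4443, -0.1377, 0.0888]
tcp_rot: [3.14, 0.001, 2.742]
wrist_force: [1.7, 5.7, 5.2]
width: 0.0114
gripper_force: 58.9
```

Request:
step_arm(
  moves="-0.04 -0.09 0 0 0 0;-0.08 -0.18 0 0 0 0;-0.08 -0.18 0 0 0 0;-0.08 -0.18 0 0 0 0",
)

```text
t: 10.5
ee_pos: [0.4439, -0.1389, 0.0888]
tcp_rot: [3.139, 0.001, 2.742]
wrist_force: [3.0, 10.1, 4.2]
width: 0.0117
gripper_force: 59.0
```

Request:
step_arm(
  moves="-0.04 -0.09 0 0 0 0;-0.08 -0.18 0 0 0 0;-0.08 -0.18 0 0 0 0;-0.08 -0.18 0 0 0 0",
)

```text
t: 10.9
ee_pos: [0.4433, -0.1401, 0.0888]
tcp_rot: [3.138, 0.001, 2.742]
wrist_force: [4.6, 12.4, 3.7]
width: 0.011
gripper_force: 59.0
```

Request:
step_arm(
  moves="-0.04 -0.09 0 0 0 0;-0.08 -0.18 0 0 0 0;-0.08 -0.18 0 0 0 0;-0.08 -0.18 0 0 0 0",
)

```text
t: 11.3
ee_pos: [0.4426, -0.1417, 0.0888]
tcp_rot: [3.137, 0.001, 2.742]
wrist_force: [5.1, 12.4, 4.3]
width: 0.0114
gripper_force: 58.9
```

Request:
step_arm(
  moves="-0.04 -0.09 0 0 0 0;-0.04 -0.09 0 0 0 0;-0.04 -0.09 0 0 0 0",
)

```text
t: 11.6
ee_pos: [0.4423, -0.1425, 0.0888]
tcp_rot: [3.137, 0.001, 2.742]
wrist_force: [5.9, 13.6, 3.5]
width: 0.0113
gripper_force: 58.9
```

Request:
step_arm(
  moves="-0.04 -0.09 0 0 0 0;-0.04 -0.09 0 0 0 0;-0.04 -0.09 0 0 0 0",
)

```text
t: 11.9
ee_pos: [0.442, -0.1433, 0.0888]
tcp_rot: [3.137, 0.001, 2.742]
wrist_force: [6.4, 13.7, 3.4]
width: 0.0113
gripper_force: 58.9
```

Request:
step_arm(
  moves="-0.04 -0.09 0 0 0 0;-0.04 -0.09 0 0 0 0;-0.04 -0.09 0 0 0 0",
)

```text
t: 12.2
ee_pos: [0.4412, -0.1451, 0.0888]
tcp_rot: [3.139, 0.001, 2.742]
wrist_force: [3.8, 10.2, 4.1]
width: 0.0114
gripper_force: 59.1
```

The hump peaked at about 15 N and is now fading, so the catch is a few mm on. Continue in 1 mm steps.

Request:
step_arm(
  moves="-0.04 -0.09 0 0 0 0;-0.04 -0.09 0 0 0 0;-0.04 -0.09 0 0 0 0",
)

```text
t: 12.5
ee_pos: [0.4407, -0.1462, 0.0888]
tcp_rot: [3.139, 0.001, 2.742]
wrist_force: [3.0, 9.3, 4.5]
width: 0.0109
gripper_force: 59.1
```

Request:
step_arm(
  moves="-0.04 -0.09 0 0 0 0;-0.04 -0.09 0 0 0 0;-0.04 -0.09 0 0 0 0",
)

```text
t: 12.8
ee_pos: [0.4403, -0.1471, 0.0888]
tcp_rot: [3.139, 0.001, 2.742]
wrist_force: [3.0, 8.8, 4.2]
width: 0.0109
gripper_force: 59.1
```

Request:
step_arm(
  moves="-0.04 -0.09 0 0 0 0;-0.04 -0.09 0 0 0 0;-0.04 -0.09 0 0 0 0",
)

```text
t: 13.1
ee_pos: [0.4399, -0.148, 0.0888]
tcp_rot: [3.139, 0.001, 2.742]
wrist_force: [3.4, 8.4, 4.6]
width: 0.0115
gripper_force: 59.1
```

Request:
step_arm(
  moves="-0.04 -0.09 0 0 0 0;-0.04 -0.09 0 0 0 0;-0.04 -0.09 0 0 0 0",
)

```text
t: 13.4
ee_pos: [0.4395, -0.149, 0.0888]
tcp_rot: [3.139, 0.001, 2.742]
wrist_force: [3.0, 8.8, 2.9]
width: 0.0113
gripper_force: 59.1
```

Request:
step_arm(
  moves="-0.04 -0.09 0 0 0 0;-0.04 -0.09 0 0 0 0;-0.04 -0.09 0 0 0 0",
)

```text
t: 13.7
ee_pos: [0.4391, -0.1501, 0.0888]
tcp_rot: [3.139, 0.001, 2.742]
wrist_force: [3.7, 8.7, 4.1]
width: 0.0114
gripper_force: 59.2
```

Request:
step_arm(
  moves="-0.04 -0.09 0 0 0 0;-0.04 -0.09 0 0 0 0;-0.04 -0.09 0 0 0 0",
)

```text
t: 14.0
ee_pos: [0.4386, -0.1511, 0.0888]
tcp_rot: [3.14, 0.001, 2.742]
wrist_force: [3.2, 8.0, 4.2]
width: 0.0113
gripper_force: 59.2
```

Request:
step_arm(
  moves="-0.04 -0.09 0 0 0 0;-0.04 -0.09 0 0 0 0;-0.04 -0.09 0 0 0 0",
)

```text
t: 14.3
ee_pos: [0.4383, -0.1518, 0.0888]
tcp_rot: [3.139, 0.001, 2.742]
wrist_force: [3.7, 8.9, 3.1]
width: 0.0112
gripper_force: 59.1
```

Request:
step_arm(
  moves="-0.04 -0.09 0 0 0 0;-0.04 -0.09 0 0 0 0;-0.04 -0.09 0 0 0 0",
)

```text
t: 14.6
ee_pos: [0.4379, -0.1527, 0.0888]
tcp_rot: [3.139, 0.001, 2.742]
wrist_force: [3.3, 8.5, 3.6]
width: 0.0113
gripper_force: 59.1
```

Request:
step_arm(
  moves="-0.04 -0.09 0 0 0 0;-0.04 -0.09 0 0 0 0;-0.04 -0.09 0 0 0 0",
)

```text
t: 14.9
ee_pos: [0.4376, -0.1535, 0.0888]
tcp_rot: [3.139, 0.002, 2.742]
wrist_force: [3.3, 7.3, 3.4]
width: 0.0115
gripper_force: 59.1
```

Request:
step_arm(
  moves="-0.02 -0.05 0 0 0 0;-0.02 -0.05 0 0 0 0;-0.02 -0.05 0 0 0 0",
)

```text
t: 15.2
ee_pos: [0.4374, -0.1539, 0.0888]
tcp_rot: [3.139, 0.001, 2.742]
wrist_force: [4.2, 9.3, 3.8]
width: 0.0115
gripper_force: 59.1
```

Request:
step_arm(
  moves="-0.03 -0.07 0 0 0 0;-0.03 -0.07 0 0 0 0;-0.03 -0.07 0 0 0 0",
)

```text
t: 15.5
ee_pos: [0.4372, -0.1543, 0.0888]
tcp_rot: [3.138, 0.001, 2.742]
wrist_force: [4.9, 9.8, 3.6]
width: 0.0111
gripper_force: 59.1
```

Request:
step_arm(
  moves="-0.02 -0.05 0 0 0 0;-0.02 -0.05 0 0 0 0;-0.02 -0.05 0 0 0 0",
)

```text
t: 15.8
ee_pos: [0.4371, -0.1547, 0.0888]
tcp_rot: [3.138, 0.002, 2.742]
wrist_force: [5.3, 10.8, 4.1]
width: 0.0112
gripper_force: 59.0
```

On the buffer now (about +3 N), past the catch. Ease forward.

Request:
step_arm(
  moves="0.04 0.09 0 0 0 0;0.08 0.18 0 0 0 0;0.08 0.18 0 0 0 0;0.08 0.18 0 0 0 0",
)

```text
t: 16.2
ee_pos: [0.4377, -0.1533, 0.0888]
tcp_rot: [3.139, 0.001, 2.742]
wrist_force: [3.3, 8.4, 4.2]
width: 0.0111
gripper_force: 59.1
```

Request:
step_arm(
  moves="0.04 0.09 0 0 0 0;0.04 0.09 0 0 0 0;0.04 0.09 0 0 0 0",
)

```text
t: 16.5
ee_pos: [0.4381, -0.1525, 0.0888]
tcp_rot: [3.139, 0.001, 2.742]
wrist_force: [2.9, 9.1, 4.6]
width: 0.0115
gripper_force: 59.1
```

Request:
step_arm(
  moves="0.04 0.09 0 0 0 0;0.04 0.09 0 0 0 0;0.04 0.09 0 0 0 0",
)

```text
t: 16.8
ee_pos: [0.4384, -0.1516, 0.0888]
tcp_rot: [3.139, 0.001, 2.742]
wrist_force: [3.2, 8.0, 4.0]
width: 0.0115
gripper_force: 59.1
```

Request:
step_arm(
  moves="0.04 0.09 0 0 0 0;0.04 0.09 0 0 0 0;0.04 0.09 0 0 0 0",
)

```text
t: 17.1
ee_pos: [0.4387, -0.151, 0.0888]
tcp_rot: [3.14, 0.001, 2.742]
wrist_force: [3.0, 7.2, 5.9]
width: 0.0111
gripper_force: 59.2
```

Request:
step_arm(
  moves="0.02 0.05 0 0 0 0;0.02 0.05 0 0 0 0;0.02 0.05 0 0 0 0",
)

```text
t: 17.4
ee_pos: [0.4387, -0.1509, 0.0888]
tcp_rot: [3.14, 0.001, 2.742]
wrist_force: [2.3, 5.4, 3.7]
width: 0.0112
gripper_force: 59.3
```

The position is stalling and the pull is dropping, so the sear is holding. A little more.

Request:
step_arm(
  moves="0.02 0.05 0 0 0 0;0.04 0.09 0 0 0 0;0.04 0.09 0 0 0 0",
)

```text
t: 17.7
ee_pos: [0.4388, -0.1508, 0.0888]
tcp_rot: [-3.141, 0.001, 2.743]
wrist_force: [0.8, 2.0, 4.9]
width: 0.0111
gripper_force: 59.5
```

Request:
step_arm(
  moves="0.02 0.05 0 0 0 0;0.02 0.05 0 0 0 0;0.02 0.05 0 0 0 0",
)

```text
t: 18.0
ee_pos: [0.4388, -0.1507, 0.0888]
tcp_rot: [-3.14, 0.001, 2.743]
wrist_force: [-0.4, 1.0, 5.1]
width: 0.0113
gripper_force: 59.6
```

Caught at about 36 mm with the pull at zero. Release; opened fingers stay above the housing. Then lift.

Request:
step_arm(
  moves="0 0 0 0 0 0;0 0 0 0 0 0;0 0 0 0 0 0;0 0 0 0 0 0;0 0 0 0 0 0;0 0 0 0 0 0;0 0 0 0 0 0",
  claw=-1,
)

```text
t: 18.7
ee_pos: [0.4384, -0.1499, 0.0883]
tcp_rot: [-3.142, -0.0, 2.743]
wrist_force: [0.9, -0.6, 0.9]
width: 0.0853
gripper_force: 0.0
```

Request:
step_arm(
  moves="0 0 2 0 0 0;0 0 4 0 0 0;0 0 6 0 0 0;0 0 7 0 0 0;0 0 7 0 0 0",
)

```text
t: 19.2
ee_pos: [0.4398, -0.1504, 0.16]
tcp_rot: [3.142, 0.004, 2.743]
wrist_force: [-0.2, 0.3, 0.1]
width: 0.0851
gripper_force: 0.0
```

Run:
```python
from bench import bot,snapshot
import cv2,numpy as np
o=bot.observe();print(o["ee_pos"],o["tcp_rot"],o["width"],o["wrist_force"])
s=snapshot("scene")
a=s["frame"][165:285,265:405,::-1]
b=snapshot("wrist")["frame"][:,:,::-1]
o=np.hstack([cv2.resize(a,(420,360),interpolation=cv2.INTER_CUBIC),cv2.copyMakeBorder(cv2.resize(b,(380,285)),0,75,0,0,0)])
cv2.imwrite("pics/c4.png",o)
```

```text
[ 0.43975721 -0.15037111  0.15998159] [3.14156741 0.00371033 2.74283826] 0.08513890184405286 [-0.2452596   0.29570891  0.05155084]
```

View pics/c4.png

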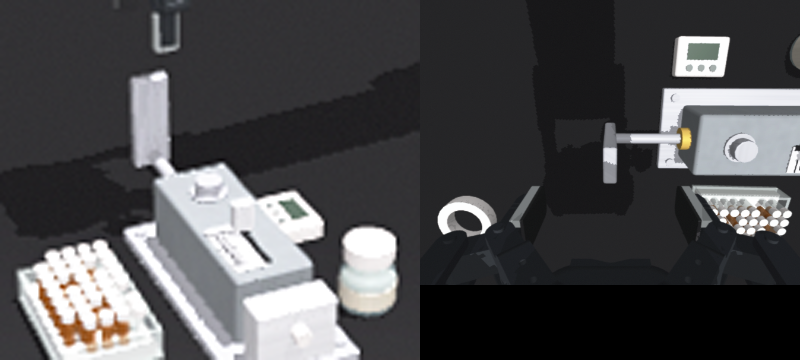

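The handle stays drawn (rod exposed) and the pointer is still at zero. Move over the button with the gripper shut.

Request:
step_arm(
  moves="0 0 0 0 0 0;1.3 3.1 0 0 0 0;2.6 6.2 0 0 0 0;3.9 9.3 0 0 0 0;5.2 12.4 -1 0 0 0;5.2 12.4 -3 0 0 0;5.2 12.4 -5 0 0 0;5.2 12.4 -5 0 0 0;5.2 12.4 -5 0 0 0",
  claw=1,
)

```text
t: 20.2
ee_pos: [0.4894, -0.0258, 0.1072]
tcp_rot: [-3.141, -0.003, 2.743]
wrist_force: [0.4, -0.4, 0.1]
width: 0.0002
gripper_force: 0.0
```

Request:
step_arm(
  moves="0.1 0 -0.8 0 0 0;0.1 0 -1.6 0 0 0;0.1 0 -1.8 0 0 0;0.1 0 -2 0 0 0;0.1 0 -2 0 0 0",
)

```text
t: 20.7
ee_pos: [0.4914, -0.026, 0.0883]
tcp_rot: [-3.141, -0.0, 2.743]
wrist_force: [-0.5, -0.5, 0.6]
width: 0.0001
gripper_force: 0.4
```

Request:
step_arm(
  moves="0 0 -0.1 0 0 0;0 0 -0.2 0 0 0;0 0 -0.3 0 0 0;0 0 -0.3 0 0 0",
)

```text
t: 21.1
ee_pos: [0.4917, -0.026, 0.0862]
tcp_rot: [-3.142, 0.001, 2.743]
wrist_force: [-2.2, -0.6, 5.2]
width: 0.0002
gripper_force: 2.7
```

Request:
step_arm(
  moves="0 0 -0.1 0 0 0;0 0 -0.2 0 0 0;0 0 -0.2 0 0 0",
)

```text
t: 21.4
ee_pos: [0.4917, -0.026, 0.0837]
tcp_rot: [3.142, 0.001, 2.743]
wrist_force: [-1.5, -0.7, 4.2]
width: -0.0
gripper_force: 2.0
```

Request:
step_arm(
  moves="0 0 -0.1 0 0 0;0 0 -0.2 0 0 0;0 0 -0.25 0 0 0;0 0 -0.25 0 0 0",
)

```text
t: 21.8
ee_pos: [0.4917, -0.026, 0.0809]
tcp_rot: [-3.142, 0.0, 2.743]
wrist_force: [-2.0, -1.2, 4.9]
width: -0.0002
gripper_force: 2.5
```

Run:
```python
from bench import snapshot
import cv2
s=snapshot("scene")
cv2.imwrite("pics/c5.png",cv2.resize(s["frame"][165:285,265:405,::-1],(560,480),interpolation=cv2.INTER_CUBIC))
```

```text
(no output)
```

View pics/c5.png

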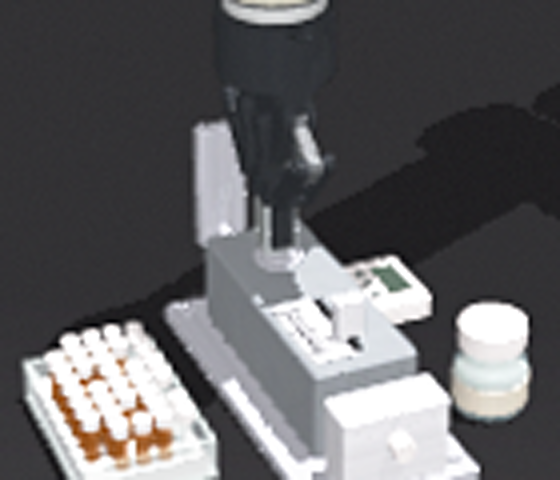

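Fired: the handle is home and the pointer has been kicked well up its slot (tab near (350,312)). Lift straight off, let the button rise, and check.

Request:
step_arm(
  moves="0 0 0.3 0 0 0;0 0 0.7 0 0 0;0 0 1.2 0 0 0;0 0 3 0 0 0;0 0 6 0 0 0;0 0 9 0 0 0;0 0 12 0 0 0;0 0 12 0 0 0;0 0 12 0 0 0;0 0 12 0 0 0",
)

```text
t: 22.85
ee_pos: [0.4904, -0.0256, 0.1994]
tcp_rot: [-3.141, -0.002, 2.743]
wrist_force: [0.5, -0.1, -0.3]
width: -0.0002
gripper_force: 0.0
```

Run:
```python
from bench import bot,snapshot
import cv2
o=bot.observe();print(o["t"],o["ee_pos"],o["wrist_force"])
s=snapshot("scene")
cv2.imwrite("pics/c6.png",cv2.resize(s["frame"][165:285,265:405,::-1],(560,480),interpolation=cv2.INTER_CUBIC))
```

```text
22.85 [ 0.49037315 -0.02559247  0.1993599 ] [ 0.53017508 -0.07237229 -0.30633441]
```

View pics/c6.png

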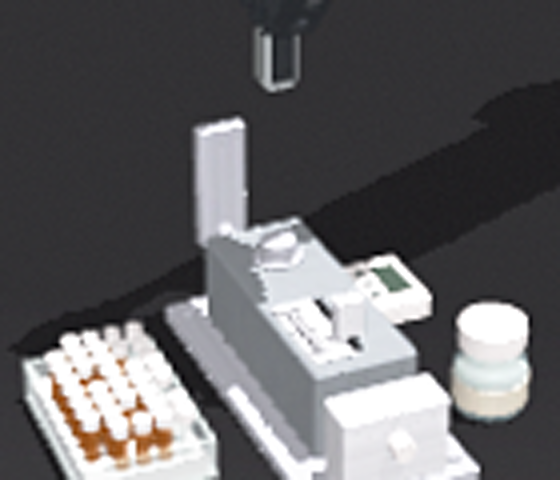

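The button is up, the handle is home, the pointer is up the scale and the neighbours are undisturbed.

```bash
python3 -c "
from bench import bot
print(bot.job_done())"
```

```text
the job is handed in; nothing more can be done
None
```

The impact reading is taken and handed in at about 23 s: I zeroed the pointer, the sear caught at about 36 mm of draw, the trip fired the striker and the pointer was kicked up the scale, and the last picture shows the button up and the neighbouring items in place.

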